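# Wind the glue press down one turn and lock it

### The arm

A 6-joint arm with a two-finger parallel gripper is mounted at the origin on the work surface. World frame = base frame: x ahead of the robot, y to its left, z up, the work surface at z = 0. Lengths are in mm, angles in rad, forces in N, time in s.
With the tool pointing down it reaches from about 275 to 750 mm from the base axis. Payload 10.2 kg.
Tool frame: the origin (TCP) lies on the front face of the gripper's body, between the roots of the fingers; the fingertips stand 73 mm ahead of it and the grasp point (between the pads) lies 54 mm ahead of it; z points along the fingers, y is the line along which they close (so a half turn about z gives the same grasp; the last joint's range is limited). The gripper opens to 85 mm and grips with 20 to 120 N. Pads are 22 mm wide; open, the fingers measure 114 mm over their backs; the gripper's body (76 mm by 85 mm) begins 54 mm behind the grasp point. The pads swing forward as they close: fully open they stand 13 mm farther back than shut.
Start: joints at [0.986, 0.313, 1.498, -0, 1.331, -0.223], TCP at [185.841, 491.014, 303.894] pointing down, gripper open.
Joint ranges: [-2.94, 2.94], [-0.97, 2.17], [0.19, 2.56], [-1.23, 4.37], [0.02, 3.11], [-2.88, 2.88]. Speed limits (rad/s): [2.39, 2.39, 3.01, 3.14, 3.14, 3.14].

### API

Orientations are given as a unit quaternion [w, x, y, z].
In Python, from rig import * gives the robot as it stands.
- The arm moves only by the tool step_arm, never from a script. Its argument "plan" is a list of rows, each an object with "offset": the shift along the tool's x, y, z in cm, a list of three; "rot": the turn, a rotation vector about the tool's x, y, z in degrees, a list of three; "gripper": the finger opening in cm, from 0 to 8.54. In form: [{"offset": [x, y, z], "rot": [wx, wy, wz], "gripper": gripper}, ...]. A call has 1 to 12 rows; each row is the pose to reach, as a shift and turn from the pose commanded when the call began, along the tool's axes at that moment; what a row does not reach only later rows make up. A row lasts 1/10 s, in which the tool goes at most 50 mm and 8.59 degrees, less where a joint would pass 70% of its speed; a pose out of reach is approached as far as the arm can. A call with a gripper value outside its range is refused whole. The fingers move at their own pace and stop on an object; "squeeze" is the grip in N (left out, the last holds). Time passes only in rows, so rows that repeat a pose let the fingers close. It gives the time, the measured TCP pose, the force, the opening and the grip force at its end, in the units of the state.
- sense(): the state, without advancing time (a new reading comes with each control period).
- capture(name): name is "scene" or "top" or "wrist"; returns a dict with "color" (400x640x3 uint8, red, green, blue), "depth" (400x640 float32, mm along the optical axis (not along the pixel's ray), 0 where there is no reading), "vertical_fov" (degrees; the focal length in pixels is half the picture's height over the tangent of half this angle, whatever the lens; pixels are square), "cx", "cy" (the principal point, pixels), "rvec" (rotation vector, rad) and "tvec" (3), from world to camera coordinates, as OpenCV has them; the wrist camera has in their place "mount" (4x4, takes a point from camera to tool coordinates, whose origin is the TCP and whose axes are the flange's). Camera axes: x right, y down, z forward; pixel columns grow to the right and rows downward; lengths in mm; the calibration is good to about 2 mm. A picture is of the moment at which its call begins: read the wrist's pose just before it.
- finish_job(): hands the job in; it is judged then, once.
The state is a dict: "time_s": time; "joints": joint angles; "dq": joint speeds; "tau": joint torques, N m; "eef_pos": TCP position; "ee_rot": TCP orientation; "force": force on the tool from outside, world axes, zero at the start; "wrist_torque": the same for the moment, N m; "grip_width": opening from 0.0 (shut) to 1.0 (fully open); "grip_force": force on a finger pad.
Only numpy, scipy, OpenCV 4.12 (cv2) and the standard library are available. Lean on these libraries where they do the work, as an engineer would, in place of code of your own. Each camera call takes 0.05 s, during which the arm holds its last target. There are 200 camera calls.

### The job

Push the glue press's hand wheel round clockwise (seen from above) by its upright handle through exactly one full turn, so that the handle is back where it started, and only then push the lock lever outward, away from the wheel, as far as it goes. Just push with the fingers, lightly: grip nothing, lift nothing, and leave everything else on the bench where it is.

Things in the scene. Friction and masses are not known exactly. Their poses are not given: they have to be found in the camera images.
- press: the glue press, fixed to the bench: wooden bed 150 x 400 x 20 mm, two upright steel posts and a grey bridge 56 x 400 mm over them, its top 150 mm above the bench. Origin at the centre of the bed's underside, on the wheel's axis; its y runs along the bridge (the lock lever stands at the -y end), its x across it, the -x side towards the robot. It stands in a different place and yaw each time.
- wheel_centre (a point): centre of the hand wheel, on its upright axis, 178 mm above the bench, at mid-thickness of the rim. The wheel lies level above the middle of the bridge: round rim 146 mm over all and 16 mm thick (rim top 186 mm above the bench), a hub 38 mm across reaching 13 mm above mid-rim, three spokes, one of them leading to the handle.
- wheel_handle (a point): middle of the wheel's upright black round handle: 20 mm diameter, standing on the rim 65 mm from the axis; its thick part reaches from 189 to 231 mm above the bench, and this point is 210 mm above the bench. Turns with the wheel; it does not spin by itself.
- wheel (a joint): angle of the hand wheel in rad; it grows when the wheel is turned clockwise seen from above (one turn is 6.283) and starts somewhere between -1.3 and 1.3. At 0 the handle lies on the press's -x side. There is no stop or click at one turn. About 3 N at the handle turns it; friction holds it wherever it is left. Each turn lowers the steel pressing bar by 5 mm.
- lock_pivot (a point): on the upright pivot axis of the lock lever, on the bridge 165 mm from the wheel's axis along the press's -y, 164 mm above the bench
- lock_knob (a point): middle (178 mm above the bench) of the free part of the lock lever's upright black knob: 18 mm diameter, 75 mm from the pivot, top 190 mm above the bench. The lever arm under it is a level steel bar 14 mm wide whose top is 168 mm above the bench.
- lock (a joint): angle of the lock lever in rad: at 0 the arm points along the press's -x (towards the robot); it grows counterclockwise seen from above, the knob swinging outward away from the wheel towards the press's -y, up to a stop at 1.4. Starts between 0 and 0.25. About 1.5 N at the knob moves it; it stays where it is left.
- batten: loose hardwood batten 32 x 190 x 30 mm lying on the press bed under the pressing bar; origin at the centre of its underside
- tin: loose round metal tin, 57 mm across, 26 mm tall, standing on the bridge near the end away from the lock lever; origin at the centre of its underside
- glue: white glue bottle 60 mm across, 160 mm tall, standing to the left of the press; origin at the centre of its underside
- offcut: softwood block 60 x 90 x 45 mm on the bench; origin at the centre of its underside
- trysquare: try square lying flat on the bench beyond the press: dark wooden stock 22 x 120 x 14 mm (its origin is the centre of the stock's underside) and a thin steel blade reaching 135 mm along its +x
- screwdriver: screwdriver lying on the bench beside the press
- mug: white mug 80 mm across, 90 mm tall, handle at its +y; origin at the centre of its underside
- clamp: bar clamp 300 mm long lying flat on the bench; origin under the middle of its bar

How it is judged:
By the outcome, as a careful person would: the job done as asked, in the order asked, and still so for the second after the job is handed in, with the robot touching nothing.
It also fails if it takes over 69 s, if anything falls off the work surface, if the arm or the gripper's body presses on something with over 40 N, if the wrist force passes 120 N, or if a joint passes its speed limit or range.

## Working session

There is one attempt and no reset: what is moved stays moved. The work goes in short steps, Python scripts to look and compute and a tool call to move; the robot and the scene stay as the last step left them, time stands still between calls to the robot, and variables do not carry over. Pictures are saved under pics/ and viewed, at most 10 in all, crops included, and the job is handed in when it is done.

Besides the shell and the picture viewer there is one more tool, called after "Call:" as name([rows], argument=value, ...), one row to a line, values as JSON. step_arm: Moves the arm, as the interface text tells. Its arguments: {"type":"object","properties":{"plan":{"type":"array"},"squeeze":{"type":"number"}},"required":["plan"]}

```bash
mkdir -p pics; ls
cat > h.py <<'E'
from rig import *
import numpy as np, cv2
from scipy.spatial.transform import Rotation as R
def cam(c):
    f=200/np.tan(np.radians(c["vertical_fov"])/2)
    K=np.array([[f,0,c["cx"]],[0,f,c["cy"]],[0,0,1]])
    if "mount" in c: return K,None
    M=np.eye(4);M[:3,:3]=cv2.Rodrigues(np.array(c["rvec"],float))[0];M[:3,3]=np.ravel(c["tvec"])
    return K,np.linalg.inv(M)
def ray(c,u,v,z):
    K,W=cam(c)
    d=W[:3,:3]@np.linalg.inv(K)@np.array([u,v,1.]);o=W[:3,3]
    return o+d*(z-o[2])/d[2]
def cloud(c):
    K,W=cam(c);v,u=np.mgrid[:400,:640];d=c["depth"]
    P=np.stack([(u-K[0,2])/K[0,0]*d,(v-K[1,2])/K[1,1]*d,d],-1)
    return P@W[:3,:3].T+W[:3,3]
E
python3 - <<'E'
from h import *
s=sense();print({k:np.round(v,3) for k,v in s.items()})
for n in("top","scene"):
    c=capture(n);cv2.imwrite(f"pics/{n}0.png",c["color"][:,:,::-1]);np.save(f"{n}.npy",c,allow_pickle=True)
    print(n,c["vertical_fov"],cam(c)[1].round(2).tolist())
E
```

```text
pics
{'time_s': np.float64(0.0), 'joints': array([ 0.986,  0.313,  1.498,  0.   ,  1.331, -0.223]), 'dq': array([ 0.001, -0.   ,  0.   , -0.   , -0.001,  0.   ]), 'tau': array([ 0.0000e+00, -4.1227e+01, -2.5974e+01, -0.0000e+00,  4.0000e-03,
        0.0000e+00]), 'eef_pos': array([185.75 , 490.859, 303.317]), 'ee_rot': array([-0.   ,  0.18 ,  0.984, -0.001]), 'force': array([-0.075, -0.698,  0.341]), 'wrist_torque': array([-0.   , -0.018, -0.028]), 'grip_force': np.float64(0.0), 'grip_width': np.float64(1.0)}
top 45.07884377470265 [[-0.01, -1.0, 0.07, 462.44], [-1.0, 0.01, 0.0, 39.82], [-0.0, -0.07, -1.0, 1715.33], [0.0, 0.0, 0.0, 1.0]]
scene 48.2630027411751 [[-0.04, 0.65, -0.76, 1774.54], [1.0, 0.01, -0.04, 79.72], [-0.02, -0.76, -0.65, 1166.69], [0.0, 0.0, 0.0, 1.0]]
```

View pics/top0.png

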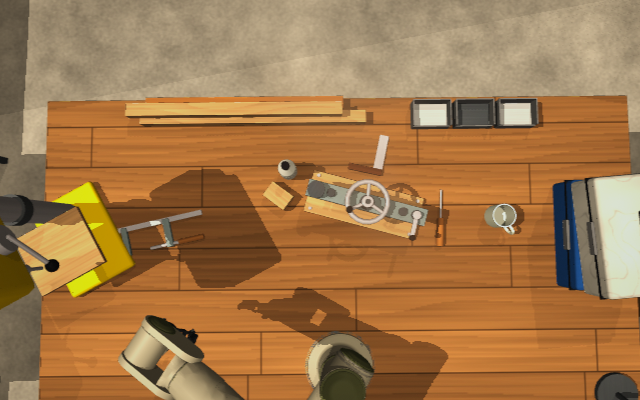

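View pics/scene0.png

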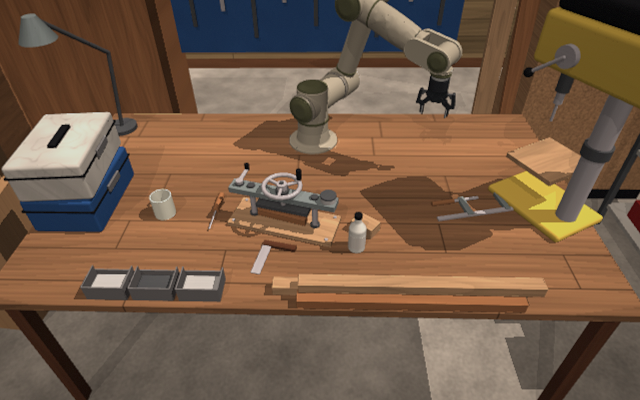

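Run:
```python
from h import *
c=np.load("top.npy",allow_pickle=True).item();P=cloud(c)
cv2.imwrite("pics/crop.png",cv2.resize(c["color"][160:260,290:450,::-1],None,fx=5,fy=5,interpolation=cv2.INTER_CUBIC))
V,U=np.mgrid[:400,:640];box=(U>295)&(U<440)&(V>160)&(V<250)
def show(n,m):
    p=P[m&box];print(n,len(p),np.median(p,0).round(1),p.mean(0).round(1))
Z=P[...,2]
show("handle",Z>200)
print(np.c_[U[(Z>200)&box],V[(Z>200)&box],P[(Z>200)&box].round(0)][:30])
m=(Z>170)&(Z<196)&box
(cx,cy),r=cv2.minEnclosingCircle(P[m&(U<392)][:,:2].astype(np.float32));print("wheel",cx,cy,r)
m=(Z>140)&(Z<158)&box;print(cv2.minAreaRect(P[m][:,:2].astype(np.float32)))
q=(Z>172)&(U>395)&box;print("knob");print(np.c_[U[q],V[q],P[q].round(0)])
b=(Z>12)&(Z<26)&box;print("bed",cv2.minAreaRect(P[b][:,:2].astype(np.float32)))
```

```text
handle 84 [ 462.4   39.8 1715.3] [ 498.4    5.9 1006.4]
[[ 424.  163.  462.   40. 1715.]
 [ 353.  166.  462.   40. 1715.]
 [ 339.  169.  462.   40. 1715.]
 [ 403.  169.  462.   40. 1715.]
 [ 314.  175.  462.   40. 1715.]
 [ 335.  178.  462.   40. 1715.]
 [ 358.  178.  462.   40. 1715.]
 [ 343.  183.  462.   40. 1715.]
 [ 388.  184.  462.   40. 1715.]
 [ 414.  184.  462.   40. 1715.]
 [ 419.  186.  462.   40. 1715.]
 [ 370.  187.  462.   40. 1715.]
 [ 402.  188.  462.   40. 1715.]
 [ 380.  189.  462.   40. 1715.]
 [ 353.  192.  462.   40. 1715.]
 [ 375.  192.  462.   40. 1715.]
 [ 349.  196.  462.   40. 1715.]
 [ 336.  198.  462.   40. 1715.]
 [ 322.  199.  462.   40. 1715.]
 [ 342.  199.  462.   40. 1715.]
 [ 368.  199.  568.  -88.  200.]
 [ 368.  200.  564.  -88.  203.]
 [ 369.  201.  561.  -91.  203.]
 [ 366.  202.  558.  -81.  200.]
 [ 388.  203.  462.   40. 1715.]
 [ 413.  205.  462.   40. 1715.]
 [ 348.  206.  545.  -23.  232.]
 [ 349.  206.  545.  -26.  232.]
 [ 350.  206.  545.  -29.  230.]
 [ 347.  207.  542.  -20.  226.]]
wheel 579.7582397460938 -25.362552642822266 134.85369
[... 1929 characters left out ...]
]
 [ 409.  238.  444. -217.  185.]
 [ 410.  238.  444. -220.  186.]
 [ 411.  238.  444. -223.  188.]
 [ 412.  238.  444. -225.  191.]
 [ 413.  238.  444. -228.  193.]
 [ 414.  238.  444. -232.  189.]
 [ 410.  239.  441. -220.  186.]
 [ 411.  239.  440. -224.  182.]
 [ 412.  239.  441. -225.  192.]
 [ 413.  239.  440. -229.  185.]
 [ 414.  239.  441. -231.  191.]
 [ 411.  240.  437. -222.  190.]
 [ 412.  240.  437. -225.  190.]
 [ 413.  240.  437. -229.  188.]
 [ 401.  245.  462.   40. 1715.]
 [ 421.  246.  462.   40. 1715.]
 [ 424.  248.  462.   40. 1715.]
 [ 413.  249.  462.   40. 1715.]]
bed ((570.9497680664062, -100.273193359375), (510.68475341796875, 293.087158203125), 87.63199615478516)
```

View pics/crop.png

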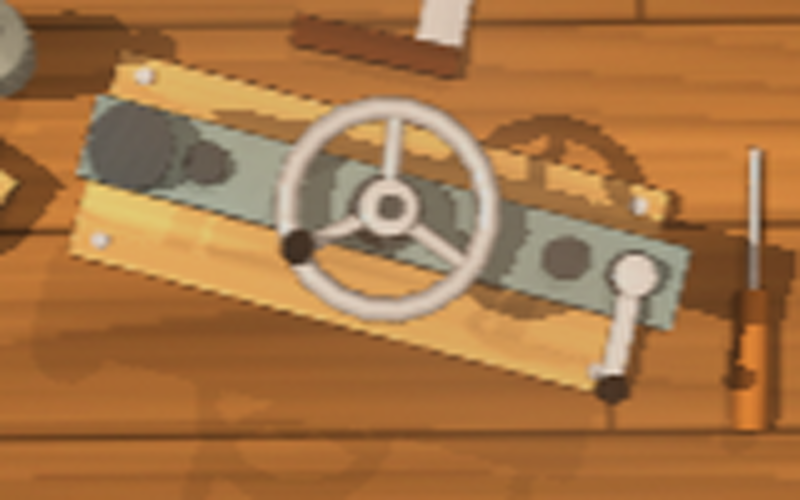

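Run:
```python
from h import *
c=np.load("top.npy",allow_pickle=True).item()
f=lambda x,y,z: ray(c,290+(x+.5)/5-.5,160+(y+.5)/5-.5,z).round(1)
W=f(388.5,209.5,182);H=f(298,247,225);L=f(88,135,150);Rr=f(681,289,150);Pv=f(635,272,172);Kn=f(612,387,188)
print("W",W,"H",H,np.linalg.norm((H-W)[:2]),"mid",(L+Rr)/2,np.linalg.norm(L-Rr),"Pv",Pv,np.linalg.norm((Pv-W)[:2]),"Kn",Kn,np.linalg.norm((Kn-Pv)[:2]))
ax=lambda a:np.degrees(np.arctan2(a[1],a[0]))
yaw=ax(L-Rr)-90;print("yaw",yaw,"pivot yaw",ax(Pv-W)+90)
print("handle angle deg from -x, cw:",-(ax(H-W)-180-yaw),"lock",ax(Kn-Pv)-180-yaw)
```

```text
W [561.1 -87.  182. ] H [535.6 -27.1 225. ] 65.10192009457171 mid [561.65 -86.55 150.  ] 398.25461704793827 Pv [ 519.9 -245.   172. ] 163.28331206831885 Kn [ 446.8 -225.9  188. ] 75.55408658702714
yaw -15.212217537197475 pivot yaw -14.614969033534251
handle angle deg from -x, cw: 51.72786641700563 lock 0.5690109890535808
```

```bash
cat >> h.py <<'E'
import json,os
R0=R.from_quat([0.18,0.984,0,0])  # tool axes at start (xyzw)
def off(p,frm): return R0.inv().apply(np.array(p,float)-np.array(frm,float))/10
def wld(o,frm): return np.array(frm)+R0.apply(np.array(o)*10)
W=np.array([561,-87.])
def on(a,z,r=65): a=np.radians(a);return np.r_[W+r*np.array([np.cos(a),np.sin(a)]),z]
E
python3 - <<'E'
from h import *
s=sense();q=s["ee_rot"];print(R.from_quat([q[1],q[2],q[3],q[0]]).as_matrix().round(4),R0.as_matrix().round(4))
st=[185.841,491.014,303.894]
print(on(155,330),off(on(155,330),st).round(2))
c=capture("wrist");print(np.round(c["mount"],2).tolist(),c["vertical_fov"])
E
```

```text
[[-9.353e-01  3.539e-01 -6.000e-04]
 [ 3.539e-01  9.353e-01 -9.000e-04]
 [ 3.000e-04 -1.100e-03 -1.000e+00]] [[-0.9352  0.354   0.    ]
 [ 0.354   0.9352  0.    ]
 [ 0.      0.     -1.    ]]
[502.08999384 -59.52981299 330.        ] [-49.07 -40.29  -2.61]
[[0.0, -0.96, -0.28, 73.32], [1.0, 0.0, 0.0, -0.02], [-0.0, -0.28, 0.96, -69.09], [0.0, 0.0, 0.0, 1.0]] 64.41378346838196
```

Call:
step_arm([
  {"offset":[-4,-3,-2.6],"rot":[0,0,0],"gripper":0},
  {"offset":[-8,-6.5,-2.6],"rot":[0,0,0],"gripper":0},
  {"offset":[-12,-9.8,-2.6],"rot":[0,0,0],"gripper":0},
  {"offset":[-15.8,-13,-2.6],"rot":[0,0,0],"gripper":0},
  {"offset":[-19.6,-16.1,-2.6],"rot":[0,0,0],"gripper":0},
  {"offset":[-23.4,-19.2,-2.6],"rot":[0,0,0],"gripper":0},
  {"offset":[-27.2,-22.3,-2.6],"rot":[0,0,0],"gripper":0},
  {"offset":[-31,-25.4,-2.6],"rot":[0,0,0],"gripper":0},
  {"offset":[-34.8,-28.6,-2.6],"rot":[0,0,0],"gripper":0},
  {"offset":[-38.6,-31.7,-2.6],"rot":[0,0,0],"gripper":0},
  {"offset":[-42.4,-34.8,-2.6],"rot":[0,0,0],"gripper":0},
  {"offset":[-44,-36,-2.6],"rot":[0,0,0],"gripper":0},
])

```text
time_s: 1.35
eef_pos: [471.0, -4.7, 329.5]
ee_rot: [-0.0, 0.181, 0.983, -0.0]
force: [-0.2, 0.5, 0.2]
grip_width: -0.002
grip_force: 0.0
```

Call:
step_arm([
  {"offset":[-2.5,-2.1,0],"rot":[0,0,0],"gripper":0},
  {"offset":[-5.1,-4.3,0],"rot":[0,0,0],"gripper":0},
  {"offset":[-5.1,-4.3,0],"rot":[0,0,0],"gripper":0},
  {"offset":[-5.1,-4.3,0],"rot":[0,0,0],"gripper":0},
])

```text
time_s: 1.75
eef_pos: [502.3, -59.9, 329.4]
ee_rot: [-0.001, 0.18, 0.984, 0.0]
force: [-1.2, 0.4, 0.1]
grip_width: 0.004
grip_force: 0.0
```

```bash
cat >> h.py <<'E'
def wcap(fn=None):
    s=sense();c=capture("wrist");q=s["ee_rot"];T=np.eye(4)
    T[:3,:3]=R.from_quat([q[1],q[2],q[3],q[0]]).as_matrix();T[:3,3]=s["eef_pos"]
    M=T@np.array(c["mount"]);K=cam(c)[0]
    if fn: cv2.imwrite(fn,c["color"][:,:,::-1])
    return s,c,K,M
def wray(K,M,u,v,z):
    d=M[:3,:3]@np.linalg.inv(K)@np.array([u,v,1.]);return M[:3,3]+d*(z-M[2,3])/d[2]
def proj(K,M,p):
    x=K@(np.linalg.inv(M)@np.r_[p,1])[:3];return x[:2]/x[2]
E
python3 - <<'E'
from h import *
s,c,K,M=wcap("pics/w1.png")
print(s["time_s"],s["eef_pos"].round(1),s["joints"].round(2),s["force"].round(1),s["grip_width"],wld([-49.1,-40.3,-2.6],[185.841,491.014,303.894]))
print(K,M.round(2),proj(K,M,on(113,225)),proj(K,M,[561,-87,182]))
E
```

```text
1.75 [502.3 -59.9 329.4] [-0.35  0.25  1.51  0.    1.38 -1.56] [-1.2  0.4  0.1] 0.003505151687214735 [502.37992646 -59.70653533 329.894     ]
[[317.50990701   0.         313.27440095]
 [  0.         317.50990701 200.6917735 ]
 [  0.           0.           1.        ]] [[ 3.5000e-01  9.0000e-01  2.6000e-01  4.3385e+02]
 [ 9.4000e-01 -3.4000e-01 -1.0000e-01 -3.3930e+01]
 [ 0.0000e+00  2.8000e-01 -9.6000e-01  3.9860e+02]
 [ 0.0000e+00  0.0000e+00  0.0000e+00  1.0000e+00]] [382.94751933 266.9608962 ] [307.24090362 292.49585589]
```

View pics/w1.png

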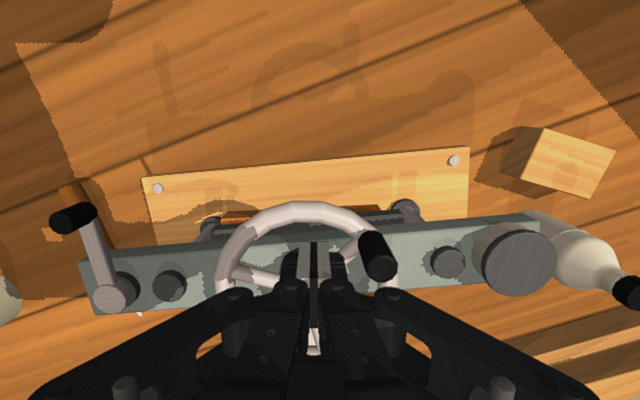

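```bash
cat >> h.py <<'E'
def plan(a0s,cmd,z,r=65):
    rows=[[float(round(x,1))+0 for x in off(on(a,z,r),cmd)] for a in a0s]
    for o in rows: print(json.dumps({"offset":o,"rot":[0,0,0],"gripper":0}),end=", ")
    e=wld(rows[-1],cmd);print("\nend",e.round(2).tolist());return e
E
python3 - <<'E'
from h import *
c=wld([-49.1,-40.3,-2.6],[185.841,491.014,303.894]);c=wld([0,0,5.7],c)
a=155
for i in range(6):
    s=[a-5*(k+1) for k in range(12)];a=s[-1];c=plan(s,c,272.9);print(a)
E
```

```text
{"offset": [0.0, 0.6, 0.0], "rot": [0, 0, 0], "gripper": 0}, {"offset": [-0.1, 1.1, 0.0], "rot": [0, 0, 0], "gripper": 0}, {"offset": [-0.3, 1.7, 0.0], "rot": [0, 0, 0], "gripper": 0}, {"offset": [-0.5, 2.2, 0.0], "rot": [0, 0, 0], "gripper": 0}, {"offset": [-0.8, 2.7, 0.0], "rot": [0, 0, 0], "gripper": 0}, {"offset": [-1.1, 3.2, 0.0], "rot": [0, 0, 0], "gripper": 0}, {"offset": [-1.4, 3.6, 0.0], "rot": [0, 0, 0], "gripper": 0}, {"offset": [-1.8, 4.1, 0.0], "rot": [0, 0, 0], "gripper": 0}, {"offset": [-2.2, 4.4, 0.0], "rot": [0, 0, 0], "gripper": 0}, {"offset": [-2.7, 4.8, 0.0], "rot": [0, 0, 0], "gripper": 0}, {"offset": [-3.1, 5.1, 0.0], "rot": [0, 0, 0], "gripper": 0}, {"offset": [-3.6, 5.4, 0.0], "rot": [0, 0, 0], "gripper": 0}, 
end [555.17, -21.95, 272.89]
95
{"offset": [-0.5, 0.2, 0.0], "rot": [0, 0, 0], "gripper": 0}, {"offset": [-1.1, 0.4, 0.0], "rot": [0, 0, 0], "gripper": 0}, {"offset": [-1.6, 0.5, 0.0], "rot": [0, 0, 0], "gripper": 0}, {"offset": [-2.2, 0.6, 0.0], "rot": [0, 0, 0], "gripper": 0}, {"offset": [-2.8, 0.6, 0.0], "rot": [0, 0, 0], "gripper": 0}, {"offset": [-3
[... 2869 characters left out ...]
set": [0.9, 0.7, 0.0], "rot": [0, 0, 0], "gripper": 0}, {"offset": [1.3, 1.1, 0.0], "rot": [0, 0, 0], "gripper": 0}, {"offset": [1.6, 1.5, 0.0], "rot": [0, 0, 0], "gripper": 0}, {"offset": [1.9, 2.0, 0.0], "rot": [0, 0, 0], "gripper": 0}, {"offset": [2.2, 2.5, 0.0], "rot": [0, 0, 0], "gripper": 0}, {"offset": [2.4, 3.0, 0.0], "rot": [0, 0, 0], "gripper": 0}, {"offset": [2.6, 3.6, 0.0], "rot": [0, 0, 0], "gripper": 0}, {"offset": [2.7, 4.1, 0.0], "rot": [0, 0, 0], "gripper": 0}, {"offset": [2.8, 4.7, 0.0], "rot": [0, 0, 0], "gripper": 0}, {"offset": [2.9, 5.2, 0.0], "rot": [0, 0, 0], "gripper": 0}, {"offset": [2.8, 5.8, 0.0], "rot": [0, 0, 0], "gripper": 0}, 
end [502.38, -59.71, 272.89]
-205
```

Call:
step_arm([
  {"offset":[0,0,2],"rot":[0,0,0],"gripper":0},
  {"offset":[0,0,4],"rot":[0,0,0],"gripper":0},
  {"offset":[0,0,5.7],"rot":[0,0,0],"gripper":0},
  {"offset":[0,0,5.7],"rot":[0,0,0],"gripper":0},
])

```text
time_s: 2.2
eef_pos: [501.4, -58.5, 271.3]
ee_rot: [-0.002, 0.179, 0.984, 0.0]
force: [0.8, 0.3, 0.2]
grip_width: -0.001
grip_force: 0.0
```

Call:
step_arm([
  {"offset":[0.0,0.6,0.0],"rot":[0,0,0],"gripper":0},
  {"offset":[-0.1,1.1,0.0],"rot":[0,0,0],"gripper":0},
  {"offset":[-0.3,1.7,0.0],"rot":[0,0,0],"gripper":0},
  {"offset":[-0.5,2.2,0.0],"rot":[0,0,0],"gripper":0},
  {"offset":[-0.8,2.7,0.0],"rot":[0,0,0],"gripper":0},
  {"offset":[-1.1,3.2,0.0],"rot":[0,0,0],"gripper":0},
  {"offset":[-1.4,3.6,0.0],"rot":[0,0,0],"gripper":0},
  {"offset":[-1.8,4.1,0.0],"rot":[0,0,0],"gripper":0},
  {"offset":[-2.2,4.4,0.0],"rot":[0,0,0],"gripper":0},
  {"offset":[-2.7,4.8,0.0],"rot":[0,0,0],"gripper":0},
  {"offset":[-3.1,5.1,0.0],"rot":[0,0,0],"gripper":0},
  {"offset":[-3.6,5.4,0.0],"rot":[0,0,0],"gripper":0},
])

```text
time_s: 3.4
eef_pos: [555.5, -21.7, 272.7]
ee_rot: [-0.0, 0.18, 0.984, 0.0]
force: [-3.7, -1.2, -1.3]
grip_width: -0.005
grip_force: 1.5
```

Run:
```python
from h import *
s,c,K,M=wcap("pics/w2.png");print(s["force"].round(1),s["eef_pos"].round(1))
```

```text
[-3.7 -1.2 -1.3] [555.5 -21.7 272.7]
```

View pics/w2.png

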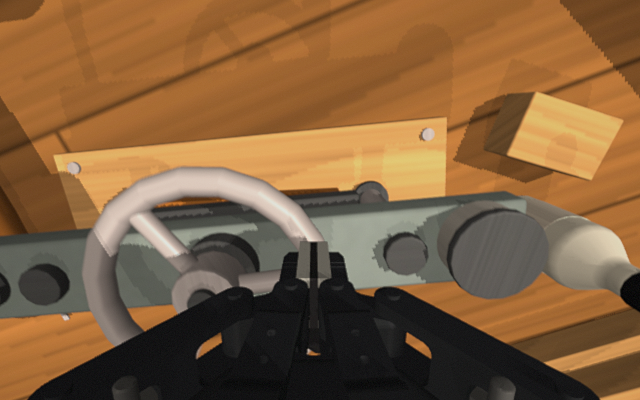

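Call:
step_arm([
  {"offset":[-0.5,0.2,0.0],"rot":[0,0,0],"gripper":0},
  {"offset":[-1.1,0.4,0.0],"rot":[0,0,0],"gripper":0},
  {"offset":[-1.6,0.5,0.0],"rot":[0,0,0],"gripper":0},
  {"offset":[-2.2,0.6,0.0],"rot":[0,0,0],"gripper":0},
  {"offset":[-2.8,0.6,0.0],"rot":[0,0,0],"gripper":0},
  {"offset":[-3.3,0.6,0.0],"rot":[0,0,0],"gripper":0},
  {"offset":[-3.9,0.5,0.0],"rot":[0,0,0],"gripper":0},
  {"offset":[-4.5,0.4,0.0],"rot":[0,0,0],"gripper":0},
  {"offset":[-5.0,0.3,0.0],"rot":[0,0,0],"gripper":0},
  {"offset":[-5.5,0.0,0.0],"rot":[0,0,0],"gripper":0},
  {"offset":[-6.0,-0.2,0.0],"rot":[0,0,0],"gripper":0},
  {"offset":[-6.5,-0.5,0.0],"rot":[0,0,0],"gripper":0},
])

```text
time_s: 4.65
eef_pos: [614.0, -49.9, 272.9]
ee_rot: [-0.001, 0.18, 0.984, -0.0]
force: [-12.5, -1.3, 2.8]
grip_width: -0.002
grip_force: 5.4
```

Call:
step_arm([
  {"offset":[-0.5,-0.3,0.0],"rot":[0,0,0],"gripper":0},
  {"offset":[-0.9,-0.7,0.0],"rot":[0,0,0],"gripper":0},
  {"offset":[-1.3,-1.1,0.0],"rot":[0,0,0],"gripper":0},
  {"offset":[-1.6,-1.6,0.0],"rot":[0,0,0],"gripper":0},
  {"offset":[-1.9,-2.1,0.0],"rot":[0,0,0],"gripper":0},
  {"offset":[-2.2,-2.6,0.0],"rot":[0,0,0],"gripper":0},
  {"offset":[-2.4,-3.1,0.0],"rot":[0,0,0],"gripper":0},
  {"offset":[-2.6,-3.6,0.0],"rot":[0,0,0],"gripper":0},
  {"offset":[-2.7,-4.2,0.0],"rot":[0,0,0],"gripper":0},
  {"offset":[-2.8,-4.7,0.0],"rot":[0,0,0],"gripper":0},
  {"offset":[-2.8,-5.3,0.0],"rot":[0,0,0],"gripper":0},
  {"offset":[-2.8,-5.9,0.0],"rot":[0,0,0],"gripper":0},
])

```text
time_s: 5.85
eef_pos: [619.3, -114.8, 272.8]
ee_rot: [-0.0, 0.18, 0.984, 0.0]
force: [-1.8, 6.9, -0.3]
grip_width: -0.003
grip_force: 2.8
```

Call:
step_arm([
  {"offset":[0.0,-0.5,0.0],"rot":[0,0,0],"gripper":0},
  {"offset":[0.2,-1.1,0.0],"rot":[0,0,0],"gripper":0},
  {"offset":[0.3,-1.6,0.0],"rot":[0,0,0],"gripper":0},
  {"offset":[0.5,-2.1,0.0],"rot":[0,0,0],"gripper":0},
  {"offset":[0.8,-2.7,0.0],"rot":[0,0,0],"gripper":0},
  {"offset":[1.1,-3.1,0.0],"rot":[0,0,0],"gripper":0},
  {"offset":[1.4,-3.6,0.0],"rot":[0,0,0],"gripper":0},
  {"offset":[1.8,-4.0,0.0],"rot":[0,0,0],"gripper":0},
  {"offset":[2.2,-4.4,0.0],"rot":[0,0,0],"gripper":0},
  {"offset":[2.7,-4.8,0.0],"rot":[0,0,0],"gripper":0},
  {"offset":[3.1,-5.1,0.0],"rot":[0,0,0],"gripper":0},
  {"offset":[3.6,-5.3,0.0],"rot":[0,0,0],"gripper":0},
])

```text
time_s: 7.05
eef_pos: [566.8, -151.8, 273.0]
ee_rot: [0.0, 0.18, 0.984, -0.0]
force: [3.6, 1.7, -1.4]
grip_width: -0.001
grip_force: 1.7
```

Call:
step_arm([
  {"offset":[0.6,-0.3,0.0],"rot":[0,0,0],"gripper":0},
  {"offset":[1.1,-0.4,0.0],"rot":[0,0,0],"gripper":0},
  {"offset":[1.6,-0.6,0.0],"rot":[0,0,0],"gripper":0},
  {"offset":[2.2,-0.6,0.0],"rot":[0,0,0],"gripper":0},
  {"offset":[2.8,-0.7,0.0],"rot":[0,0,0],"gripper":0},
  {"offset":[3.3,-0.7,0.0],"rot":[0,0,0],"gripper":0},
  {"offset":[3.9,-0.6,0.0],"rot":[0,0,0],"gripper":0},
  {"offset":[4.5,-0.5,0.0],"rot":[0,0,0],"gripper":0},
  {"offset":[5.0,-0.3,0.0],"rot":[0,0,0],"gripper":0},
  {"offset":[5.5,-0.1,0.0],"rot":[0,0,0],"gripper":0},
  {"offset":[6.0,0.2,0.0],"rot":[0,0,0],"gripper":0},
  {"offset":[6.5,0.5,0.0],"rot":[0,0,0],"gripper":0},
])

```text
time_s: 8.25
eef_pos: [508.3, -123.9, 273.4]
ee_rot: [0.001, 0.18, 0.984, -0.0]
force: [14.9, 0.5, -1.1]
grip_width: 0.001
grip_force: 6.1
```

Call:
step_arm([
  {"offset":[0.5,0.3,0.0],"rot":[0,0,0],"gripper":0},
  {"offset":[0.9,0.7,0.0],"rot":[0,0,0],"gripper":0},
  {"offset":[1.3,1.1,0.0],"rot":[0,0,0],"gripper":0},
  {"offset":[1.6,1.5,0.0],"rot":[0,0,0],"gripper":0},
  {"offset":[1.9,2.0,0.0],"rot":[0,0,0],"gripper":0},
  {"offset":[2.2,2.5,0.0],"rot":[0,0,0],"gripper":0},
  {"offset":[2.4,3.0,0.0],"rot":[0,0,0],"gripper":0},
  {"offset":[2.6,3.6,0.0],"rot":[0,0,0],"gripper":0},
  {"offset":[2.7,4.1,0.0],"rot":[0,0,0],"gripper":0},
  {"offset":[2.8,4.7,0.0],"rot":[0,0,0],"gripper":0},
  {"offset":[2.9,5.2,0.0],"rot":[0,0,0],"gripper":0},
  {"offset":[2.8,5.8,0.0],"rot":[0,0,0],"gripper":0},
])

```text
time_s: 9.45
eef_pos: [502.4, -59.5, 272.8]
ee_rot: [-0.0, 0.18, 0.984, -0.0]
force: [1.5, -6.7, -0.2]
grip_width: -0.006
grip_force: 2.6
```

Run:
```python
from h import *
s,c,K,M=wcap("pics/w3.png");print(s["force"].round(1),s["eef_pos"].round(1))
for a in (140,130,120,113): print(a,proj(K,M,on(a,231)).round(),proj(K,M,on(a,189)).round())
print(proj(K,M,[561,-87,191]).round())
```

```text
[ 1.5 -6.7 -0.2] [502.4 -59.5 272.8]
140 [354. 305.] [344. 258.]
130 [379. 315.] [363. 266.]
120 [401. 328.] [380. 276.]
113 [414. 339.] [390. 285.]
[305. 356.]
```

View pics/w3.png

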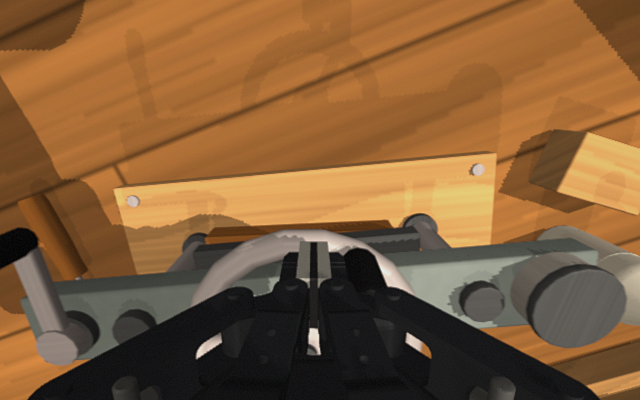

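Run:
```python
from h import *
c=[502.38,-59.71,272.89]
plan([152,149,146,144,142,141,141,146,155],c,272.9)
```

```text
{"offset": [0.0, 0.3, 0.0], "rot": [0, 0, 0], "gripper": 0}, {"offset": [-0.1, 0.7, 0.0], "rot": [0, 0, 0], "gripper": 0}, {"offset": [-0.1, 1.0, 0.0], "rot": [0, 0, 0], "gripper": 0}, {"offset": [-0.2, 1.2, 0.0], "rot": [0, 0, 0], "gripper": 0}, {"offset": [-0.2, 1.5, 0.0], "rot": [0, 0, 0], "gripper": 0}, {"offset": [-0.3, 1.6, 0.0], "rot": [0, 0, 0], "gripper": 0}, {"offset": [-0.3, 1.6, 0.0], "rot": [0, 0, 0], "gripper": 0}, {"offset": [-0.1, 1.0, 0.0], "rot": [0, 0, 0], "gripper": 0}, {"offset": [0.0, 0.0, 0.0], "rot": [0, 0, 0], "gripper": 0}, 
end [502.38, -59.71, 272.89]
```

Call:
step_arm([
  {"offset":[0.0,0.3,0.0],"rot":[0,0,0],"gripper":0},
  {"offset":[-0.1,0.7,0.0],"rot":[0,0,0],"gripper":0},
  {"offset":[-0.1,1.0,0.0],"rot":[0,0,0],"gripper":0},
  {"offset":[-0.2,1.2,0.0],"rot":[0,0,0],"gripper":0},
  {"offset":[-0.2,1.5,0.0],"rot":[0,0,0],"gripper":0},
  {"offset":[-0.3,1.6,0.0],"rot":[0,0,0],"gripper":0},
  {"offset":[-0.3,1.6,0.0],"rot":[0,0,0],"gripper":0},
  {"offset":[-0.1,0.8,0.0],"rot":[0,0,0],"gripper":0},
  {"offset":[0,0,0],"rot":[0,0,0],"gripper":0},
  {"offset":[0,0,-3],"rot":[0,0,0],"gripper":0},
  {"offset":[0,0,-5.7],"rot":[0,0,0],"gripper":0},
  {"offset":[0,0,-5.7],"rot":[0,0,0],"gripper":0},
])

```text
time_s: 10.7
eef_pos: [503.0, -60.5, 333.4]
ee_rot: [0.003, 0.18, 0.984, -0.0]
force: [0.0, 0.2, 0.7]
grip_width: 0.005
grip_force: 0.0
```

Call:
step_arm([
  {"offset":[0,0,0],"rot":[0,0,0],"gripper":0},
  {"offset":[0,0,0],"rot":[0,0,0],"gripper":0},
])

```text
time_s: 10.9
eef_pos: [502.1, -59.9, 329.0]
ee_rot: [-0.001, 0.18, 0.984, 0.0]
force: [0.7, -0.8, -0.5]
grip_width: -0.003
grip_force: 0.0
```

Run:
```python
from h import *
s,c,K,M=wcap("pics/w4.png");print(s["time_s"],s["eef_pos"].round(1))
a=cv2.imread("pics/w1.png");b=cv2.imread("pics/w4.png")
cv2.imwrite("pics/cmp.png",cv2.resize(np.hstack([a[200:300,200:440],b[200:300,200:440]])[:, :],None,fx=1.6,fy=3) if 0 else cv2.resize(np.vstack([a[200:300,250:450],b[200:300,250:450]]),None,fx=3,fy=3,interpolation=cv2.INTER_CUBIC))
for n in(a,b):
    g=n.max(2);m=(g<48).astype(np.uint8);m[:, :352]=0;m[:,410:]=0;m[:225]=0;m[285:]=0
    k,l,st,ce=cv2.connectedComponentsWithStats(m);print(st[1:],ce[1:].round(1))
for t in (119,116,113,110): print(t,proj(K,M,on(t,231)).round(1))
```

```text
10.9 [502.1 -59.9 329. ]
[[ 358  231   39   51 1386]] [[376.4 256.4]]
[[ 353  227   38   51 1381]] [[371.  252.6]]
119 [377.4 265.6]
116 [381.5 269.1]
113 [385.4 272.7]
110 [389.  276.6]
```

View pics/cmp.png

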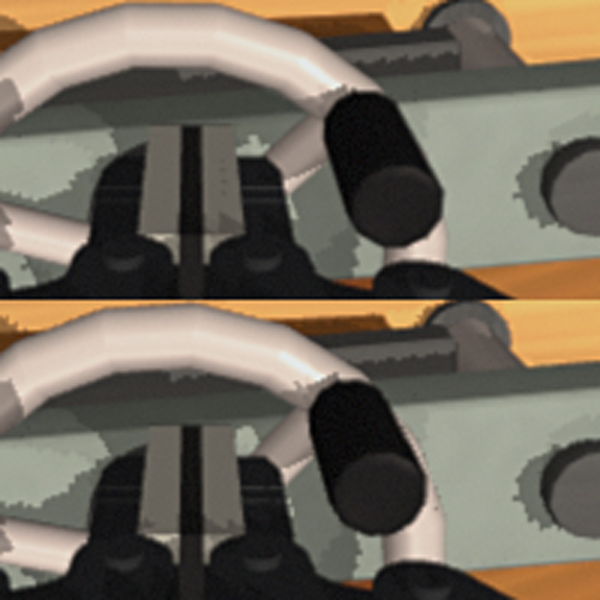

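Call:
step_arm([
  {"offset":[0,0,3],"rot":[0,0,0],"gripper":0},
  {"offset":[0,0,5.7],"rot":[0,0,0],"gripper":0},
  {"offset":[0,0.6,5.7],"rot":[0,0,0],"gripper":0},
  {"offset":[-0.2,1.1,5.7],"rot":[0,0,0],"gripper":0},
  {"offset":[-0.3,1.5,5.7],"rot":[0,0,0],"gripper":0},
  {"offset":[-0.4,1.8,5.7],"rot":[0,0,0],"gripper":0},
  {"offset":[-0.4,1.95,5.7],"rot":[0,0,0],"gripper":0},
  {"offset":[-0.4,1.95,5.7],"rot":[0,0,0],"gripper":0},
  {"offset":[-0.1,0.9,5.7],"rot":[0,0,0],"gripper":0},
  {"offset":[0,0,5.7],"rot":[0,0,0],"gripper":0},
  {"offset":[0,0,2.5],"rot":[0,0,0],"gripper":0},
  {"offset":[0,0,0],"rot":[0,0,0],"gripper":0},
])

```text
time_s: 12.15
eef_pos: [501.9, -60.5, 331.0]
ee_rot: [-0.0, 0.18, 0.984, 0.0]
force: [-0.1, -0.7, 0.1]
grip_width: -0.0
grip_force: 0.0
```

Call:
step_arm([
  {"offset":[0,0,0],"rot":[0,0,0],"gripper":0},
  {"offset":[0,0,0],"rot":[0,0,0],"gripper":0},
  {"offset":[0,0,0],"rot":[0,0,0],"gripper":0},
])

```text
time_s: 12.45
eef_pos: [502.0, -59.9, 328.8]
ee_rot: [-0.001, 0.18, 0.984, 0.0]
force: [-0.2, -0.1, 0.1]
grip_width: 0.005
grip_force: 0.0
```

```bash
cat > chk.py <<'E'
from h import *
s,c,K,M=wcap("pics/w5.png");print(s["time_s"],s["eef_pos"].round(1),s["ee_rot"].round(4))
for f in ("w1","w4","w5"):
    n=cv2.imread(f"pics/{f}.png")
    g=n.max(2);m=(g<48).astype(np.uint8);m[:, :352]=0;m[:,410:]=0;m[:225]=0;m[285:]=0
    k,l,st,ce=cv2.connectedComponentsWithStats(m);print(st[1:],ce[1:].round(1))
    t=cv2.imread("pics/w1.png")[120:220,440:500]  # bed corner screw: view drift check
    r=cv2.matchTemplate(n,t,cv2.TM_CCOEFF_NORMED);print("drift",cv2.minMaxLoc(r)[3])
c=capture("top");P=c["color"][160:260,290:450];np.save("top2.npy",c,allow_pickle=True)
E
python3 chk.py
```

```text
12.45 [502.  -59.9 328.8] [-9.000e-04  1.801e-01  9.836e-01  2.000e-04]
[[ 358  231   39   51 1386]] [[376.4 256.4]]
drift (440, 120)
[[ 353  227   38   51 1381]] [[371.  252.6]]
drift (440, 121)
[[ 357  230   39   52 1386]] [[374.9 256.2]]
drift (440, 121)
```

Run:
```python
from h import *
import h
h.W=np.array([519.5,-245.])
c=[502.38,-59.71,329.89]
print(off(on(132,329.9,75),c))
c=plan([132],c,329.9,75);c=wld([0,0,8.2],c);print(c)
c=plan([138,143,148,153,158,163,168,173,178,183,188,193],c,c[2],75)
c=plan([197,201,205,209,213,216,219,219],c,c[2],75)
c=plan([221,223,225,227,229,231,233,235],c,c[2],75)
```

```text
[-1.49395703e+00 -1.32869728e+01 -1.00000000e-03]
{"offset": [-1.5, -13.3, 0.0], "rot": [0, 0, 0], "gripper": 0}, 
end [469.33, -189.41, 329.89]
[ 469.32560368 -189.40736653  247.89      ]
{"offset": [0.3, -0.7, 0.0], "rot": [0, 0, 0], "gripper": 0}, {"offset": [0.5, -1.3, 0.0], "rot": [0, 0, 0], "gripper": 0}, {"offset": [0.7, -2.0, 0.0], "rot": [0, 0, 0], "gripper": 0}, {"offset": [0.8, -2.6, 0.0], "rot": [0, 0, 0], "gripper": 0}, {"offset": [0.8, -3.3, 0.0], "rot": [0, 0, 0], "gripper": 0}, {"offset": [0.8, -3.9, 0.0], "rot": [0, 0, 0], "gripper": 0}, {"offset": [0.8, -4.6, 0.0], "rot": [0, 0, 0], "gripper": 0}, {"offset": [0.6, -5.2, 0.0], "rot": [0, 0, 0], "gripper": 0}, {"offset": [0.4, -5.8, 0.0], "rot": [0, 0, 0], "gripper": 0}, {"offset": [0.2, -6.4, 0.0], "rot": [0, 0, 0], "gripper": 0}, {"offset": [-0.1, -7.0, 0.0], "rot": [0, 0, 0], "gripper": 0}, {"offset": [-0.4, -7.6, 0.0], "rot": [0, 0, 0], "gripper": 0}, 
end [446.16, -261.9, 247.89]
{"offset": [-0.3, -0.4, 0.0], "rot": [0, 0, 0], "gripper": 0}, {"offset": [-0.7, -0.8, 0.0], "rot": [0, 0, 0], "gripper": 0}, {"offset"
[... 233 characters left out ...]
per": 0}, {"offset": [-2.5, -2.3, 0.0], "rot": [0, 0, 0], "gripper": 0}, {"offset": [-2.5, -2.3, 0.0], "rot": [0, 0, 0], "gripper": 0}, 
end [461.4, -292.26, 247.89]
{"offset": [-0.2, -0.1, 0.0], "rot": [0, 0, 0], "gripper": 0}, {"offset": [-0.4, -0.2, 0.0], "rot": [0, 0, 0], "gripper": 0}, {"offset": [-0.7, -0.4, 0.0], "rot": [0, 0, 0], "gripper": 0}, {"offset": [-0.9, -0.5, 0.0], "rot": [0, 0, 0], "gripper": 0}, {"offset": [-1.2, -0.6, 0.0], "rot": [0, 0, 0], "gripper": 0}, {"offset": [-1.4, -0.6, 0.0], "rot": [0, 0, 0], "gripper": 0}, {"offset": [-1.7, -0.7, 0.0], "rot": [0, 0, 0], "gripper": 0}, {"offset": [-1.9, -0.8, 0.0], "rot": [0, 0, 0], "gripper": 0}, 
end [476.34, -306.47, 247.89]
```

Call:
step_arm([
  {"offset":[-0.5,-4,0],"rot":[0,0,0],"gripper":0},
  {"offset":[-1,-8,0],"rot":[0,0,0],"gripper":0},
  {"offset":[-1.5,-11.5,0],"rot":[0,0,0],"gripper":0},
  {"offset":[-1.5,-13.3,0],"rot":[0,0,0],"gripper":0},
  {"offset":[-1.5,-13.3,0],"rot":[0,0,0],"gripper":0},
  {"offset":[-1.5,-13.3,3],"rot":[0,0,0],"gripper":0},
  {"offset":[-1.5,-13.3,6],"rot":[0,0,0],"gripper":0},
  {"offset":[-1.5,-13.3,7.7],"rot":[0,0,0],"gripper":0},
  {"offset":[-1.5,-13.3,8.2],"rot":[0,0,0],"gripper":0},
  {"offset":[-1.5,-13.3,8.2],"rot":[0,0,0],"gripper":0},
])

```text
time_s: 13.55
eef_pos: [469.5, -188.8, 247.6]
ee_rot: [-0.0, 0.18, 0.984, 0.0]
force: [0.4, 0.3, 0.1]
grip_width: -0.001
grip_force: 0.0
```

Call:
step_arm([
  {"offset":[0.3,-0.7,0.0],"rot":[0,0,0],"gripper":0},
  {"offset":[0.5,-1.3,0.0],"rot":[0,0,0],"gripper":0},
  {"offset":[0.7,-2.0,0.0],"rot":[0,0,0],"gripper":0},
  {"offset":[0.8,-2.6,0.0],"rot":[0,0,0],"gripper":0},
  {"offset":[0.8,-3.3,0.0],"rot":[0,0,0],"gripper":0},
  {"offset":[0.8,-3.9,0.0],"rot":[0,0,0],"gripper":0},
  {"offset":[0.8,-4.6,0.0],"rot":[0,0,0],"gripper":0},
  {"offset":[0.6,-5.2,0.0],"rot":[0,0,0],"gripper":0},
  {"offset":[0.4,-5.8,0.0],"rot":[0,0,0],"gripper":0},
  {"offset":[0.2,-6.4,0.0],"rot":[0,0,0],"gripper":0},
  {"offset":[-0.1,-7.0,0.0],"rot":[0,0,0],"gripper":0},
  {"offset":[-0.4,-7.6,0.0],"rot":[0,0,0],"gripper":0},
])

```text
time_s: 14.75
eef_pos: [446.1, -262.4, 247.8]
ee_rot: [-0.0, 0.18, 0.984, 0.0]
force: [0.2, 0.9, -0.9]
grip_width: -0.001
grip_force: 0.7
```

Call:
step_arm([
  {"offset":[-0.3,-0.4,0.0],"rot":[0,0,0],"gripper":0},
  {"offset":[-0.7,-0.8,0.0],"rot":[0,0,0],"gripper":0},
  {"offset":[-1.0,-1.2,0.0],"rot":[0,0,0],"gripper":0},
  {"offset":[-1.4,-1.5,0.0],"rot":[0,0,0],"gripper":0},
  {"offset":[-1.8,-1.9,0.0],"rot":[0,0,0],"gripper":0},
  {"offset":[-2.1,-2.1,0.0],"rot":[0,0,0],"gripper":0},
  {"offset":[-2.5,-2.3,0.0],"rot":[0,0,0],"gripper":0},
  {"offset":[-2.5,-2.3,0.0],"rot":[0,0,0],"gripper":0},
])

```text
time_s: 15.55
eef_pos: [461.7, -292.7, 247.8]
ee_rot: [0.0, 0.18, 0.984, -0.0]
force: [-0.0, -0.3, -0.9]
grip_width: 0.001
grip_force: 0.0
```

Run:
```python
from h import *
s,c,K,M=wcap("pics/w6.png");print(s["time_s"],s["force"].round(1),s["eef_pos"].round(1))
P=np.array([519.5,-245.])
for t in (200,220,235,245): print(t,proj(K,M,np.r_[P+75*np.array([np.cos(np.radians(t)),np.sin(np.radians(t))]),190]).round())
```

```text
15.55 [-0.  -0.3 -0.9] [ 461.7 -292.7  247.8]
200 [351. 237.]
220 [312. 279.]
235 [297. 313.]
245 [293. 337.]
```

View pics/w6.png

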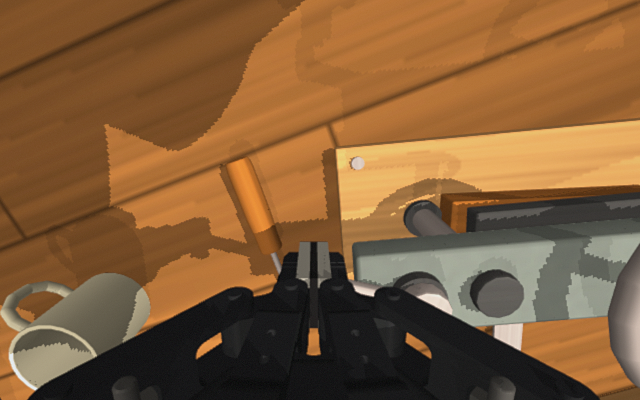

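Call:
step_arm([
  {"offset":[-0.2,-0.1,0.0],"rot":[0,0,0],"gripper":0},
  {"offset":[-0.4,-0.2,0.0],"rot":[0,0,0],"gripper":0},
  {"offset":[-0.7,-0.4,0.0],"rot":[0,0,0],"gripper":0},
  {"offset":[-0.9,-0.5,0.0],"rot":[0,0,0],"gripper":0},
  {"offset":[-0.9,-0.5,0.0],"rot":[0,0,0],"gripper":0},
])

```text
time_s: 16.1
eef_pos: [468.2, -300.5, 247.9]
ee_rot: [0.0, 0.18, 0.984, -0.0]
force: [0.9, -0.9, -0.2]
grip_width: 0.008
grip_force: 0.0
```

Call:
step_arm([
  {"offset":[-0.2,-0.1,0.0],"rot":[0,0,0],"gripper":0},
  {"offset":[-0.2,-0.1,0.0],"rot":[0,0,0],"gripper":0},
])

```text
time_s: 16.3
eef_pos: [469.7, -301.9, 247.9]
ee_rot: [0.0, 0.18, 0.984, -0.0]
force: [-0.0, -0.7, -0.8]
grip_width: 0.0
grip_force: 0.1
```

Call:
step_arm([
  {"offset":[-0.2,-0.1,0.0],"rot":[0,0,0],"gripper":0},
  {"offset":[-0.4,-0.2,0.0],"rot":[0,0,0],"gripper":0},
  {"offset":[-0.4,-0.2,0.0],"rot":[0,0,0],"gripper":0},
])

```text
time_s: 16.6
eef_pos: [471.1, -303.2, 247.6]
ee_rot: [-0.004, 0.18, 0.984, 0.003]
force: [-14.4, 13.7, 8.0]
grip_width: 0.001
grip_force: 9.5
```

Run:
```python
from h import *
s=sense();print(s["force"].round(1));c=capture("top")
cv2.imwrite("pics/top3.png",cv2.resize(c["color"][180:280,350:480,::-1],None,fx=5,fy=5,interpolation=cv2.INTER_CUBIC))
```

```text
[-14.4  13.7   8. ]
```

View pics/top3.png

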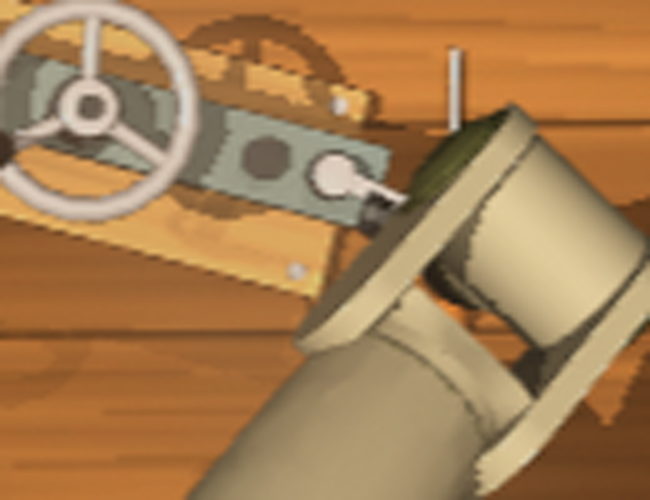

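Call:
step_arm([
  {"offset":[0.6,0.3,0.0],"rot":[0,0,0],"gripper":0},
  {"offset":[1.6,1,0.0],"rot":[0,0,0],"gripper":0},
  {"offset":[1.8,1.2,0.0],"rot":[0,0,0],"gripper":0},
  {"offset":[1.8,1.2,-4],"rot":[0,0,0],"gripper":0},
  {"offset":[1.8,1.2,-8.2],"rot":[0,0,0],"gripper":0},
  {"offset":[1.8,1.2,-10],"rot":[0,0,0],"gripper":0},
  {"offset":[5.8,1.2,-10],"rot":[0,0,0],"gripper":0},
  {"offset":[9.8,1.2,-10],"rot":[0,0,0],"gripper":0},
  {"offset":[12.8,1.2,-10],"rot":[0,0,0],"gripper":0},
  {"offset":[12.8,1.2,-10],"rot":[0,0,0],"gripper":0},
])

```text
time_s: 17.65
eef_pos: [355.5, -247.8, 348.6]
ee_rot: [0.0, 0.18, 0.984, -0.001]
force: [1.5, 0.9, 0.1]
grip_width: -0.0
grip_force: 0.0
```

Run:
```python
from h import *
s=sense();print(s["time_s"],s["force"].round(1));c=capture("top")
a=np.load("top.npy",allow_pickle=True).item()["color"]
im=np.hstack([a[165:260,295:445],c["color"][165:260,295:445]])
im=np.vstack([a[165:260,270:450],c["color"][165:260,270:450]])
cv2.imwrite("pics/fin.png",cv2.resize(im[:,:,::-1],None,fx=3.1,fy=3.1,interpolation=cv2.INTER_CUBIC))
# handle centroid, top view before/after
for n in (a,c["color"]):
    m=(n.max(2)<60).astype(np.uint8);m[:, :343]=0;m[:,358:]=0;m[:201]=0;m[218:]=0
    w=np.argwhere(m);print(len(w),w.mean(0))
```

```text
17.65 [1.5 0.9 0.1]
0 [nan nan]
0 [nan nan]<stdin>:10: RuntimeWarning: Mean of empty slice.
  ret = um.true_divide(
```

View pics/fin.png

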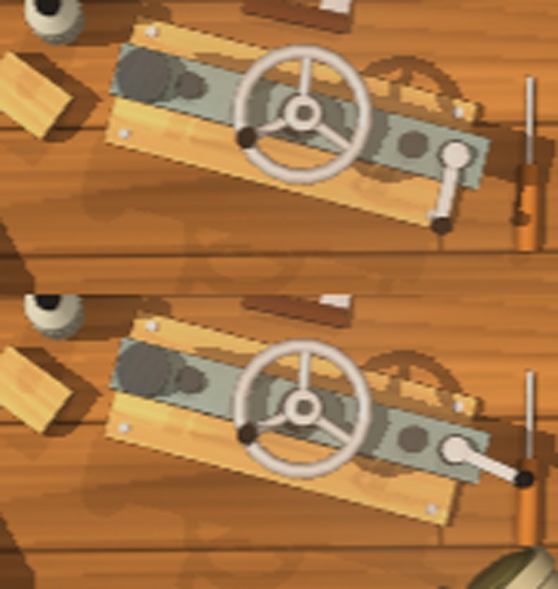

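```bash
python3 -c "
from rig import *
print(finish_job())"
```

```text
the job is handed in; nothing more can be done
None
```

The hand wheel was pushed clockwise through one full turn, with the handle back within about 1° of its start by camera, and then the lock lever was pushed outward to its stop. Nothing else appeared moved in the top view, and I handed the job in at about 18 s; no verdict was returned.

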